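# Close a food tub with its inner lid and lift the cover away

## Robot

A 7-joint arm with a two-finger parallel gripper is mounted at the origin on the work surface. World frame = base frame: x ahead of the robot, y to its left, z up, the work surface at z = 0. Lengths are in m, angles in rad, forces in N, time in s.
With the tool pointing down it reaches from about 0.35 to 0.775 m from the base axis. Payload 3.1 kg.
Tool frame: the origin (TCP) lies midway between the tips of the shut fingers; the grasp point (between the pads) lies 19 mm behind it (bot.hold_point_z is the distance from the TCP to the grasp point, in m); z points along the fingers, y is the direction in which the jaws open and shut (so a half turn about z gives the same grasp; the last joint's range is limited). The gripper opens to 85 mm and grips with 20 to 120 N. Pads are 22 mm wide; open, the fingers measure 114 mm over their backs; the gripper's body (76 mm by 85 mm) begins 54 mm behind the grasp point. The pads swing forward as they close: fully open they stand 13 mm farther back than shut.
Start: joints at [-1.26, 0.311, 0.014, 1.512, -0.004, 1.319, -0.027], TCP at [0.19, 0.516, 0.231] pointing down, gripper open.
Joint ranges: [-2.7, 2.7], [-0.3, 1.91], [-1.27, 1.3], [0.12, 2.57], [-1.44, 4.58], [0.2, 2.03], [-3.05, 3.05]. Speed limits (rad/s): [2.79, 2.79, 3.14, 3.14, 3.14, 3.14, 3.14].

## Interface

Orientations are given as a unit quaternion [w, x, y, z].
In Python, from plant import bot gives the robot as it stands.
- The arm moves only by the tool play_rows, never from a script. Its argument "motion" is one flat list of numbers, 5 for each row, row after row: the shift along the tool's x, y, z normalised to -1 to 1, where 1 is 0.04 m, then the turn about the tool's z normalised to -1 to 1, where 1 is 0.5 rad, then the closure, from -1 (fully open) to 1 (shut). A call has 1 to 20 rows; each row shifts and turns the commanded pose from where the row before left it, along the tool's axes as they then stand; what a row does not reach is not made up. A row lasts 1/10 s, in which the tool goes at most 50 mm and 8.59 degrees, less where a joint would pass 70% of its speed; a pose out of reach is approached as far as the arm can. A call with a number of a shift or a turn outside -1 to 1 is refused whole. A call with a gripper value outside its range is refused whole. The fingers move at their own pace and stop on an object; "squeeze" is the grip in N (left out, the last holds). Time passes only in rows, so rows that do not move let the fingers close. It gives the time, the measured TCP pose, the force and the opening at its end, in the units of the state.
- bot.state(): the state, without advancing time (a new reading comes with each control period).
- bot.read_camera(name): name is "scene" or "top" or "wrist"; returns a dict with "image" (420x560x3 uint8, red, green, blue), "fovy" (degrees; the focal length in pixels is half the picture's height over the tangent of half this angle, whatever the lens; pixels are square), "cx", "cy" (the principal point, pixels), "cam_to_world" (4x4, takes a point from camera to world coordinates); the wrist camera has in their place "T_tool_cam" (4x4, takes a point from camera to tool coordinates, whose origin is the TCP and whose axes are the flange's). Camera axes: x right, y down, z forward; pixel columns grow to the right and rows downward; lengths in m; the calibration is good to about 2 mm. The wrist camera is an equidistant fisheye: a pixel r from the principal point sees the ray r / f radians off the axis. A picture is of the moment at which its call begins: read the wrist's pose just before it. There is no depth.
- bot.close_job(): hands the job in, once; it reports no verdict.
The state is a dict: "time": time; "qpos": joint angles; "qd": joint speeds; "joint_torque": joint torques, N m; "eef_pos": TCP position; "tool_rot": TCP orientation; "wrist_force": force on the tool from outside, world axes, zero at the start; "moment": the same for the moment, N m; "finger_gap": finger opening in m.
Only numpy, scipy, OpenCV 4.12 (cv2) and the standard library are available. Lean on these libraries where they do the work, as an engineer would, in place of code of your own. Each camera call takes 0.05 s, during which the arm holds its last target. There are 200 camera calls.

## Task

Bleed the vacuum pump: twist its spring-return vent knob clockwise to the stop, keep it there for a moment, then let go so that it springs back. Then carry the two nested lids together from their stand by the inner lid's post and set them gently and squarely onto the steel tub, let go, and lift the outer cover alone by one of its lugs, straight up off the post, leaving the inner lid fully seated and undisturbed for the pump to draw down. Finish while holding the cover level in the gripper above the tub, well clear of the post; leave the groceries around where they stand.

Things in the scene. Friction and masses are not known exactly. Their poses are not given: they have to be found in the camera images.
- pump: Fixed grey vacuum pump box, 160 x 130 x 105 mm high, on the table to the left or right of the tub; origin at the table under its centre, z up. The vent knob is at the middle of its top.
- vent (a joint): Vent knob's turn about its vertical axis: 0 = home, grows clockwise seen from above to the stop at 1.05 rad. A weak spring (about 0.02 N m at home, 0.11 N m at the stop) turns it back to 0 in about half a second when let go.
- vent_bar: Black upright grip bar of the vent knob, 44 mm long (its x), 12 mm thick (its y), 34 mm high; gripped from above across its thickness. Origin on the knob's axis at the bar's underside, 10 mm above the pump box's top (115 mm above the table); turns with the knob. Nothing else stands on the box.
- lid_stand: Fixed low lid stand on the table, on the other side of the tub from the pump: 160 x 160 x 10 mm plywood plate with an aluminium ring, 140 mm outside, 132 mm inside diameter, its rim 50 mm above the table. Origin at the table under its centre.
- inner_lid: Loose white plastic inner lid, 0.2 kg, at first on the stand's ring under the nested cover; lifting its post lifts both. Flange 138 mm diameter, 8 mm thick; below it a bevelled plug 125 mm diameter, 12 mm deep; above it a central upright round post, 18 mm diameter. Origin: centre of the flange's underside (which rests on a rim), z up along the post, whose top is at 56 mm.
- cover: Loose steel cover, 0.13 kg, lying on the inner lid's flange: plate 152 mm diameter, 4 mm thick, 6 mm skirt below, 28 mm central hole round the post, which stands 44 mm proud. Two upright lugs centred 60 mm either side of the centre on its own x axis, each 14 mm (x) by 30 mm (y), tops 39 mm above the origin. Origin: centre of the plate's underside, 8 mm above the inner lid's origin when nested.
- tub: Fixed round open steel food tub on a black seat: 140 mm outside, 132 mm inside diameter, rim 120 mm above the table. Origin at the table under its centre.
- tub_mouth (a point): Centre of the tub's mouth at rim height, z up; the inner lid's origin belongs here when it is seated.
- paste_can_left: Bystander: small can, 56 mm diameter, 75 mm high, left of the tub; origin at its underside's centre.
- paste_can_right: Bystander: small can, 56 mm diameter, 75 mm high, right of the tub; origin at its underside's centre.
- soup_can: Bystander: can, 74 mm diameter, 110 mm high, behind; origin at its underside's centre.
- fish_tin: Bystander: flat tin, 84 mm diameter, 36 mm high, near the robot; origin at its underside's centre.
- jam_jar: Bystander: jar, 72 mm diameter, 105 mm high, behind; origin at its underside's centre.
- tape_roll: Bystander: roll of tape lying flat, 100 mm diameter, 45 mm high, near the robot; origin at its underside's centre.
- tea_carton: Bystander: carton behind on the right, 70 x 130 x 90 mm high; origin at its underside's centre.
Things that resemble listed ones, but are neither listed nor needed, are in the scene too. Leave any black or blue look-alike of the inner_lid alone.

How it is judged:
On the way, in this order (a step that is already met when the one before it is completed fails the run):
1. the vent knob is turned to its stop and kept there a moment (value of joint vent above 0.95 rad), for 0.2 s.
2. the knob is let go and has sprung back home (value of joint vent below 0.08 rad and contact force between the fingers and vent_bar below 0.1 N), for 0.2 s.
3. both lids are lifted together, nested, clear of the stand (z of inner_lid in the frame of lid_stand above 0.08 m and z of cover in the frame of inner_lid between 0.004 and 0.013 m), for 0.1 s.
4. both lids rest, nested, squarely on the tub and the inner lid is let go (horizontal distance between inner_lid and tub_mouth below 0.006 m and z of inner_lid in the frame of tub_mouth between -0.003 and 0.003 m and angle between inner_lid's own z axis and vertical below 0.04 rad and z of cover in the frame of inner_lid between 0.004 and 0.013 m and contact force between the fingers and inner_lid below 0.1 N and linear speed of inner_lid below 0.02 m/s), for 0.2 s.
At the end, for the whole second after the job is handed in: Inner lid at rest, seated on the tub (6 mm off centre, 3 mm in height, 0.04 rad), touched by nothing but the tub; cover held still by the fingers, level within 0.2 rad, its origin over 70 mm above the inner lid's and within 80 mm of the tub's axis; vent knob home within 0.08 rad (horizontal distance between inner_lid and tub_mouth below 0.006 m and z of inner_lid in the frame of tub_mouth between -0.003 and 0.003 m and angle between inner_lid's own z axis and vertical below 0.04 rad and linear speed of inner_lid below 0.02 m/s and z of cover in the frame of inner_lid above 0.07 m and horizontal distance between cover and tub_mouth below 0.08 m and angle between cover's own z axis and vertical below 0.2 rad and linear speed of cover below 0.03 m/s and contact force between each of cover, the arm, the fingers and inner_lid below 0.1 N and contact force between the fingers and cover above 1 N and value of joint vent below 0.08 rad); the arm keeps its last pose, push and grip.
It fails at once if the cover is taken off the inner lid, or the inner lid unseated under it, anywhere but with the inner lid seated on the tub ((z of cover in the frame of inner_lid above 0.03 m or z of cover in the frame of inner_lid below -0.02 m) and distance between inner_lid and tub_mouth above 0.012 m).
It fails at once if the inner lid is dropped or banged onto the tub (faster than 0.4 m/s within 30 mm of its seat) (distance between inner_lid and tub_mouth below 0.03 m and linear speed of inner_lid above 0.4 m/s).
It fails at once if the inner lid is tipped by more than 0.6 rad (angle between inner_lid's own z axis and vertical above 0.6 rad).
It fails at once if a bystander is shifted by more than 30 mm or tipped over (distance of any of paste_can_left, paste_can_right, soup_can, fish_tin, jam_jar, tape_roll, tea_carton from where it was at the start of the episode above 0.03 m or angle between any of paste_can_left, paste_can_right, soup_can, fish_tin, jam_jar, tape_roll, tea_carton's own z axis and vertical above 0.5 rad).
It also fails if it takes over 72 s, if anything falls off the work surface, if the arm or the gripper's body presses on something with over 40 N, if the wrist force passes 120 N, or if a joint passes its speed limit or range.

## Working session

There is one attempt and no reset: what is moved stays moved. The work goes in short steps, Python scripts to look and compute and a tool call to move; the robot and the scene stay as the last step left them, time stands still between calls to the robot, and variables do not carry over. Pictures are saved under pics/ and viewed, about 8 in all and at most 12, crops included, and the job is handed in when it is done.

Besides the shell and the picture viewer there is one more tool, called after "Request:" as name(argument=value, ...), one argument or row to a line, values as JSON. play_rows: Moves the arm, as the interface text tells. Scaled input: -1 to 1 covers 0.04 m each way for a shift and 0.5 rad each way for a turn. Its arguments: {"type":"object","properties":{"motion":{"type":"array"},"squeeze":{"type":"number"}},"required":["motion"]}

```bash
ls; mkdir -p pics; python3 - <<'E'
from plant import bot
import cv2,numpy as np
s=bot.state(); print(s)
print(bot.hold_point_z)
for n in ["scene","top","wrist"]:
    c=bot.read_camera(n); cv2.imwrite(f"pics/{n}0.png",c["image"][:,:,::-1])
    np.savez(f"pics/{n}0.npz",**c)
    print(n,{k:(np.round(v,4).tolist() if k!='image' else 0) for k,v in c.items()})
E
```

```text
pics
{'time': 0.0, 'qpos': array([-1.25970596,  0.31172495,  0.01400822,  1.51303495, -0.00441494,
        1.31918172, -0.0271921 ]), 'qd': array([-0.00152601,  0.00077946,  0.00115115, -0.0002784 ,  0.00098416,
        0.00017045,  0.00044614]), 'joint_torque': array([-1.81506689e-04, -3.79922962e+01,  1.45950336e-01, -2.30588597e+01,
        1.22481075e-02,  1.38520973e-02, -1.44436348e-05]), 'eef_pos': array([0.18977995, 0.51546078, 0.23023041]), 'tool_rot': array([-1.60948458e-04,  1.75449439e-01,  9.84487761e-01, -1.14779300e-03]), 'wrist_force': array([-0.14574935,  0.20245706, -0.20571147]), 'moment': array([ 0.01388226,  0.0176735 , -0.00839147]), 'finger_gap': 0.08548230228321017}
0.0187
scene {'image': 0, 'fovy': 52.7108, 'cx': 276.1266, 'cy': 207.1645, 'cam_to_world': [[0.0392, 0.5875, -0.8083, 1.4718], [0.9992, -0.0291, 0.0274, -0.0209], [-0.0074, -0.8087, -0.5881, 0.7577], [0.0, 0.0, 0.0, 1.0]]}
top {'image': 0, 'fovy': 57.2646, 'cx': 283.2267, 'cy': 208.2551, 'cam_to_world': [[0.0105, -0.9825, 0.1859, 0.3768], [-0.9999, -0.0109, -0.0009, 0.0173], [0.0029, -0.1859, -0.9826, 0.9807], [0.0, 0.0, 0.0, 1.0]]}
wrist {'image': 0, 'fovy': 65.7065, 'cx': 271.296, 'cy': 208.8619, 'T_tool_cam': [[-0.0003, -0.9571, -0.2896, 0.0729], [1.0, -0.0002, -0.0004, -0.0006], [0.0003, -0.2896, 0.9571, -0.142], [0.0, 0.0, 0.0, 1.0]]}
```

View pics/scene0.png

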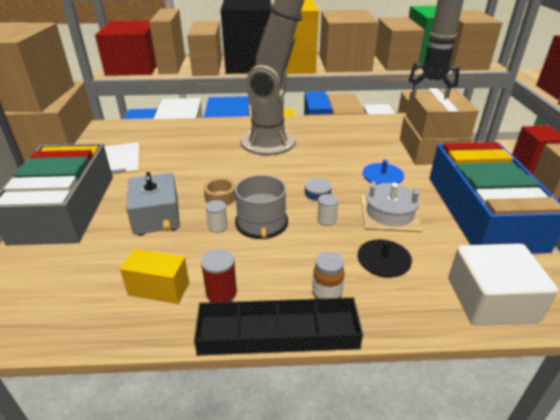

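View pics/top0.png

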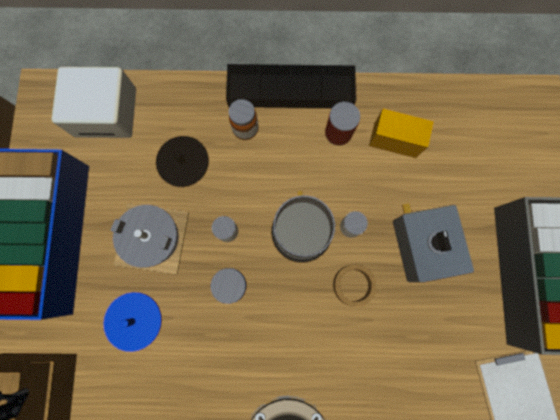

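Scene view: pump at (153,205) px, tub (262,200), stand with lids (392,205). Top view: tub rim at (303,229), cover (146,237) with the post at (142,235) and lugs at (121,227) and (168,243), and knob at (443,238). I'll look at enlarged crops next.

```bash
cat > h.py <<'E'
import numpy as np,cv2
from scipy.spatial.transform import Rotation as R
def ray(c,u,v):
    f=210/np.tan(np.radians(float(c["fovy"]))/2)
    T=np.array(c["cam_to_world"]); d=T[:3,:3]@np.array([(u-c["cx"])/f,(v-c["cy"])/f,1.]); return T[:3,3],d
def onz(c,u,v,z):
    o,d=ray(c,u,v); return o+d*(z-o[2])/d[2]
def proj(c,p):
    f=210/np.tan(np.radians(float(c["fovy"]))/2)
    T=np.array(c["cam_to_world"]); q=T[:3,:3].T@(np.asarray(p)-T[:3,3]); return np.array([c["cx"],c["cy"]])+f*q[:2]/q[2]
def tri(c1,p1,c2,p2):
    o1,d1=ray(c1,*p1);o2,d2=ray(c2,*p2)
    s=np.linalg.lstsq(np.c_[d1,-d2],o2-o1,rcond=None)[0]; a,b=o1+d1*s[0],o2+d2*s[1]; return (a+b)/2,np.linalg.norm(a-b)
def rot(q): return R.from_quat([q[1],q[2],q[3],q[0]])
E
python3 - <<'E'
from h import *
t=dict(np.load('pics/top0.npz'));s=dict(np.load('pics/scene0.npz'))
def crop(c,u,v,w=50,k=4):
    i=cv2.resize(c["image"][v-w+0:v+w,u-w:u+w],None,fx=k,fy=k,interpolation=cv2.INTER_CUBIC)
    for j in range(0,2*w,10):
        cv2.putText(i,str(u-w+j),(j*k,8),0,.3,(255,255,0)); cv2.putText(i,str(v-w+j),(0,j*k+4),0,.3,(255,255,0))
    return i
im=np.vstack([np.hstack([crop(t,433,243,35,5),crop(t,145,237,35,5)]),np.hstack([crop(s,155,200,35,5),crop(s,392,205,35,5)])])
cv2.imwrite('pics/crop1.png',cv2.resize(im[:,:,::-1],(600,600)))
# rough
for n,u,v,z in [("tub rim",303,229,.12),("cover",146,237,.062),("post",142,235,.106),("knob",443,238,.149)]: print(n,onz(t,u,v,z).round(3))
# tub and cover by contours: ellipse fits in top
hsv=cv2.cvtColor(t["image"],cv2.COLOR_RGB2HSV)
m=((hsv[...,1]<70)&(hsv[...,2]>60)).astype(np.uint8)*255
cs,_=cv2.findContours(m,cv2.RETR_EXTERNAL,cv2.CHAIN_APPROX_NONE)
for c in cs:
    if cv2.contourArea(c)>300 and len(c)>5:
        h=cv2.convexHull(c); e=cv2.fitEllipse(h) if len(h)>5 else None; print(cv2.boundingRect(c),cv2.contourArea(c),e)
E
```

```text
tub rim [ 0.493 -0.029  0.12 ]
cover [0.477 0.344 0.062]
post [0.477 0.338 0.106]
knob [ 0.472 -0.331  0.149]
(252, 396, 72, 24) 928.0 ((288.9051513671875, 437.6781921386719), (77.64070129394531, 85.95460510253906), 152.4293212890625)
(480, 352, 78, 68) 3866.5 ((521.5640258789062, 388.94171142578125), (75.17310333251953, 90.03388214111328), 107.88133239746094)
(210, 268, 36, 36) 956.5 ((227.77532958984375, 285.42230224609375), (35.0626220703125, 36.050262451171875), 36.33290481567383)
(211, 216, 26, 25) 465.0 ((224.16055297851562, 228.21084594726562), (23.842336654663086, 26.851781845092773), 121.67440032958984)
(341, 211, 27, 26) 487.0 ((353.7440490722656, 223.68374633789062), (23.577051162719727, 27.81511688232422), 54.632877349853516)
(402, 205, 72, 77) 3811.0 ((436.9395751953125, 243.48680114746094), (78.49811553955078, 86.60678100585938), 116.99370574951172)
(111, 205, 67, 63) 3168.0 ((143.87149047851562, 235.5509033203125), (62.78788757324219, 67.06562042236328), 86.81327056884766)
(524, 197, 36, 158) 1973.0 ((542.5753173828125, 212.27255249023438), (34.66715621948242, 324.59124755859375), 176.76011657714844)
(272, 195, 64, 65) 3046.0 ((303.2056884765625, 226.93902587890625), (62.10322189331055, 64.36666870117188), 26.743745803833008)
(0, 176, 55, 26) 1178.5 ((24.416484832763672, 187.94688415527344), (27.99057388305664, 81.23489379882812), 91.88196563720703)
(330, 101, 30, 30) 673.0 ((344.38665771484375, 115.66155242919922), (29.304887771606445, 30.785154342651367), 94.23392486572266)
(228, 99, 27, 26) 499.5 ((241.1526336669922, 111.28759765625), (25.600717544555664, 26.240541458129883), 113.38907623291016)
(0, 0, 560, 137) 44190.5 ((272.1966552734375, 42.95991516113281), (218.6539306640625, 609.6189575195312), 88.37635803222656)
```

View pics/crop1.png

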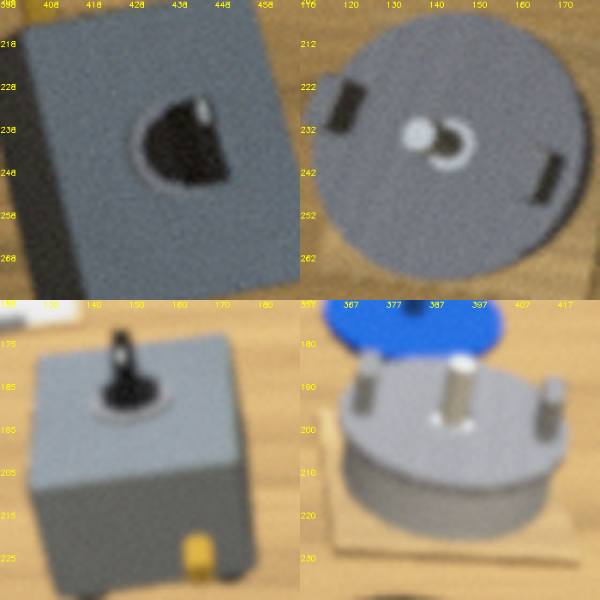

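Crops: the knob ring is centred near top (441,241), with the bar running at about 15° to world x and parallel to the pump's sides. The lugs are at about top (121,227) and (168,243), and the post top is near (137,233). I'll turn the wrist first, then travel to hover over the knob.

Request:
play_rows(
  motion=[0,0,0,0.298,-1,0,0,0,0.298,-1,0,0,0,0.298,-1,0,0,0,0.298,-1,0,0,0,0.298,-1,0,0,0,0.298,-1,0,0,0,0.298,-1,0,0,0,0.298,-1,0,0,0,0.298,-1,0,0,0,0.298,-1,0,0,0,0.298,-1,0,0,0,0.298,-1,0,0,0,0.298,-1,0,0,0,0.298,-1,0,0,0,0.298,-1,0,0,0,0.298,-1,0,0,0,0.298,-1],
)

```text
time: 1.85
eef_pos: [0.1898, 0.5159, 0.2309]
tool_rot: [0.0, 0.992, 0.125, -0.0]
wrist_force: [-0.2, 0.8, -1.2]
finger_gap: 0.0854
```

Request:
play_rows(
  motion=[0.525,0.655,0,0,-1,0.525,0.655,0,0,-1,0.525,0.655,0,0,-1,0.525,0.655,0,0,-1,0.525,0.655,0,0,-1,0.525,0.655,0,0,-1,0.525,0.655,0,0,-1,0.525,0.655,0,0,-1,0.525,0.655,0,0,-1,0.525,0.655,0,0,-1],
)

```text
time: 2.85
eef_pos: [0.4601, 0.3149, 0.231]
tool_rot: [0.0, 0.992, 0.128, -0.0]
wrist_force: [0.9, 0.0, -0.4]
finger_gap: 0.0857
```

Request:
play_rows(
  motion=[-0.215,0.84,0,0,-1,-0.215,0.84,0,0,-1,-0.215,0.84,0,0,-1,-0.215,0.84,0,0,-1,-0.215,0.84,0,0,-1,-0.215,0.84,0,0,-1,-0.215,0.84,0,0,-1,-0.215,0.84,0,0,-1,-0.215,0.84,0,0,-1,-0.215,0.84,0,0,-1,-0.215,0.84,0,0,-1,-0.215,0.84,0,0,-1,-0.215,0.84,0,0,-1,-0.215,0.84,0,0,-1,-0.215,0.84,0,0,-1,-0.215,0.84,0,0,-1,-0.215,0.84,0,0,-1,-0.215,0.84,0,0,-1],
)

```text
time: 4.65
eef_pos: [0.4627, -0.3094, 0.2309]
tool_rot: [-0.0, 0.992, 0.128, -0.0]
wrist_force: [0.1, 0.4, -0.1]
finger_gap: 0.0854
```

```bash
cat >> h.py <<'E'
def wray(c,s,u,v):
    f=210/np.tan(np.radians(float(c["fovy"]))/2); a=np.array([u-c["cx"],v-c["cy"]]); r=np.linalg.norm(a)+1e-9; th=r/f
    d=np.r_[np.sin(th)*a/r,np.cos(th)]; T=np.array(c["T_tool_cam"]); Q=rot(s["tool_rot"]).as_matrix()
    return np.array(s["eef_pos"])+Q@T[:3,3],Q@T[:3,:3]@d
def wonz(c,s,u,v,z):
    o,d=wray(c,s,u,v); return o+d*(z-o[2])/d[2]
def wproj(c,s,p):
    f=210/np.tan(np.radians(float(c["fovy"]))/2);T=np.array(c["T_tool_cam"]); Q=rot(s["tool_rot"]).as_matrix()
    q=T[:3,:3].T@(Q.T@(np.asarray(p)-s["eef_pos"])-T[:3,3]); r=np.linalg.norm(q[:2]); return np.array([c["cx"],c["cy"]])+q[:2]/r*f*np.arctan2(r,q[2])
def snap(n):
    from plant import bot
    s=bot.state(); c=bot.read_camera("wrist"); cv2.imwrite(f"pics/{n}.png",c["image"][:,:,::-1])
    np.savez(f"pics/{n}.npz",**c,**{k:s[k] for k in("eef_pos","tool_rot")}); return s,c
E
python3 - <<'E'
from h import *
s,c=snap("w1"); print(s["eef_pos"],s["qpos"])
t=dict(np.load('pics/top0.npz'));sc=dict(np.load('pics/scene0.npz'))
k,e=tri(t,(441.2,241.4),sc,(149.6,187.9)); print("knob tri",k,e, onz(t,441.2,241.4,.11))
for z in(.115,.149): print(wproj(c,s,[k[0],k[1],z]))
E
```

```text
[ 0.46271153 -0.30938954  0.23087107] [-0.06525484  0.41860727  0.88486202  1.5167106  -0.3275421   1.36239882
 -0.46884367]
knob tri [ 0.46906661 -0.34174504  0.10794361] 0.0034637832246141816 [ 0.4689945  -0.34276691  0.11      ]
[309.74318672 206.70031115]
[314.91254445 219.94202468]
```

View pics/w1.png

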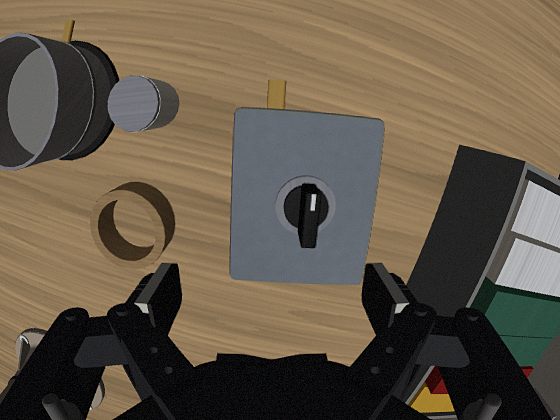

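```bash
python3 - <<'E'
from h import *
c=dict(np.load('pics/w1.npz'));s=c
g=cv2.cvtColor(c["image"],cv2.COLOR_RGB2GRAY)[170:262,270:345]
m=(g<60).astype(np.uint8); 
k=wonz(c,s,306,207,.114); print("disc",k)
a=wonz(c,s,310,185,.149);b=wonz(c,s,309,247,.149);print("bar ends",a,b,np.linalg.norm(a-b),np.degrees(np.arctan2(*(a-b)[1::-1])),(a+b)/2)
Q=rot(s["tool_rot"]).as_matrix(); print("tool x yaw",np.degrees(np.arctan2(Q[1,0],Q[0,0])))
for p in(k,(a+b)/2): print("shift tool",Q.T@(p-s["eef_pos"]))
for r in range(14,84,4): x=np.where(m[r])[0]; print(r+170,270+x.min() if len(x) else 0,270+x.max() if len(x) else 0)
E
```

```text
disc [ 0.46776017 -0.33896908  0.114     ]
bar ends [ 0.4932145  -0.33076481  0.149     ] [ 0.44732376 -0.34380522  0.149     ] 0.04770757038531457 15.863145955833268 [ 0.47026913 -0.33728502  0.149     ]
tool x yaw 14.69591317062811
shift tool [-0.00259333  0.02998705  0.11684749]
shift tool [0.00025264 0.0289663  0.08184764]
184 302 314
188 294 317
192 289 322
196 286 324
200 285 326
204 284 327
208 284 327
212 285 327
216 285 326
220 288 323
224 291 319
228 298 317
232 298 316
236 299 316
240 299 315
244 300 315
248 0 0
252 0 0
```

Request:
play_rows(
  motion=[-0.03,0.37,0,0,-1,0,0.37,0,-0.04,-1,0,0,0.55,0,-1,0,0,0.55,0,-1,0,0,0.55,0,-1,0,0,0.55,0,-1,0,0,0.55,0,-1,0,0,0,0,-1],
  squeeze=40,
)

```text
time: 5.5
eef_pos: [0.4672, -0.3348, 0.1178]
tool_rot: [-0.003, 0.99, 0.138, -0.003]
wrist_force: [0.2, 0.5, -0.4]
finger_gap: 0.0853
```

Request:
play_rows(
  motion=[0,0,0,0,1,0,0,0,0,1,0,0,0,0,1,0,0,0,0,1,0,0,0,0,1,0,0,0,0,1,0,0,0,0,1,0,0,0,0,1,0,0,0,0,1,0,0,0,0,1],
)

```text
time: 6.5
eef_pos: [0.4694, -0.3376, 0.122]
tool_rot: [0.0, 0.991, 0.137, 0.001]
wrist_force: [-1.1, 1.3, 4.8]
finger_gap: 0.0119
```

Request:
play_rows(
  motion=[0,0,0,0.24,1,0,0,0,0.24,1,0,0,0,0.24,1,0,0,0,0.24,1,0,0,0,0.24,1,0,0,0,0.24,1,0,0,0,0.24,1,0,0,0,0.24,1,0,0,0,0.2,1,0,0,0,0,1,0,0,0,0,1,0,0,0,0,1,0,0,0,0,1,0,0,0,0,1],
)

```text
time: 7.9
eef_pos: [0.4684, -0.3401, 0.1221]
tool_rot: [0.002, 0.924, -0.382, 0.001]
wrist_force: [-0.9, -5.3, 3.1]
finger_gap: 0.0117
```

```bash
python3 - <<'E'
from plant import bot
from h import *
s=bot.state(); Q=rot(s["tool_rot"]).as_matrix(); print(s["moment"],s["wrist_force"],s["eef_pos"],np.degrees(np.arctan2(Q[1,0],Q[0,0])),s["qpos"])
E
```

```text
[-1.05469885  0.39818753  0.11575031] [-0.89231772 -5.32297227  3.14320043] [ 0.4684066  -0.34007562  0.1220545 ] -44.85960471548344 [-0.09912245  0.65831977  1.07497684  1.62054459 -0.60436408  1.23018436
 -1.25746008]
```

Request:
play_rows(
  motion=[0,0,0,0,-1,0,0,0,0,-1,0,0,0,0,-1,0,0,0,0,-1,0,0,0,0,-1,0,0,0,0,-1,0,0,0,0,-1,0,0,0,0,-1,0,0,0,0,-1,0,0,0,0,-1,0,0,0,0,-1,0,0,0,0,-1,0,0,-0.6,0,-1,0,0,-0.8,0,-1,0,0,-0.8,0,-1,0,0,-0.8,0,-1,0,0,-0.6,0,-1],
)

```text
time: 9.6
eef_pos: [0.4692, -0.338, 0.2676]
tool_rot: [0.0, 0.924, -0.382, 0.001]
wrist_force: [0.5, 0.6, -0.0]
finger_gap: 0.0853
```

```bash
python3 - <<'E'
from h import *
s,c=snap("w2"); print(s["eef_pos"],s["qpos"],s["tool_rot"])
t=dict(np.load('pics/top0.npz'));sc=dict(np.load('pics/scene0.npz'))
# tub rim fit: light grey rim / body in scene & top contour
for n,C,box in(("top",t,(265,190,342,268)),("scene",sc,(230,170,295,240)),("toplid",t,(105,198,185,275)),("scenelid",sc,(360,178,422,230))):
    x0,y0,x1,y1=box; print(n); im=cv2.resize(C["image"][y0:y1,x0:x1],None,fx=5,fy=5,interpolation=cv2.INTER_CUBIC); cv2.imwrite(f"pics/z_{n}.png",im[:,:,::-1])
P=[("tub",303.2,226.9,.12),("cover outline",143.87,235.55,.062),("cov post",137.5,233.5,.106),("lugA",121.5,226.5,.097),("lugB",167.5,244,.097)]
for n,u,v,z in P: print(n,onz(t,u,v,z).round(4))
# post top scene (395,180)
print("post tri",tri(t,(137.5,233.5),sc,(394.5,185)))
print("lugs tri",tri(t,(121.5,226.5),sc,(414.5,190)),tri(t,(167.5,244),sc,(373,184)))
E
python3 -c "
import cv2,numpy as np
a=cv2.imread('pics/w2.png'); b=[cv2.imread(f'pics/z_{n}.png') for n in('top','scene')]
b=[cv2.resize(i,(240,210)) for i in b]; cv2.imwrite('pics/m2.png',np.hstack([a,np.vstack(b)]))"
```

```text
[ 0.46922377 -0.33796963  0.26755448] [-0.1239995   0.5461803   1.15934448  1.3932355  -0.49763997  1.51506861
 -1.35140797] [ 3.44476004e-04  9.24080394e-01 -3.82196475e-01  1.07797790e-03]
top
scene
toplid
scenelid
tub [ 0.4973 -0.029   0.12  ]
cover outline [0.4804 0.3496 0.062 ]
cov post [0.48   0.3486 0.106 ]
lugA [0.4969 0.3903 0.097 ]
lugB [0.4576 0.2813 0.097 ]
post tri (array([0.48027448, 0.34894598, 0.10194358]), np.float64(0.0022894272144624167))
lugs tri (array([0.49814472, 0.39653232, 0.09339659]), np.float64(0.008672689471827233)) (array([0.45867163, 0.28790436, 0.09171873]), np.float64(0.009707850469565585))
```

View pics/m2.png

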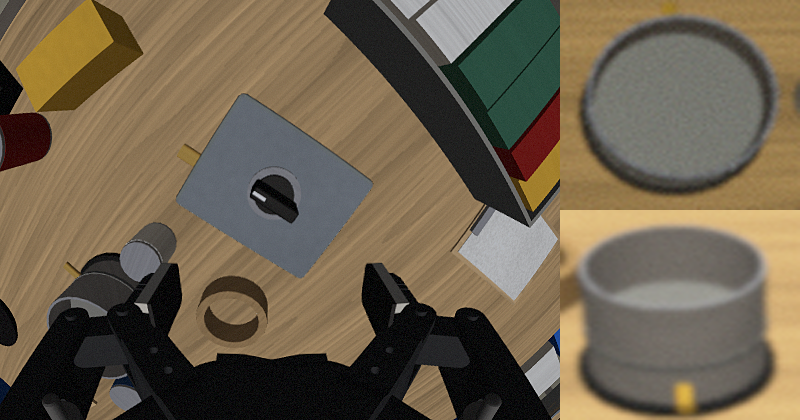

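Knob is back home: white mark at (258,196), bar parallel to the box sides again. Now I'll re-orient the jaws across the lug axis and look down on the tub on the way.

Request:
play_rows(
  motion=[0,0,0,-0.286,-1,0,0,0,-0.286,-1,0,0,0,-0.286,-1,0,0,0,-0.286,-1,0,0,0,-0.286,-1,0,0,0,-0.286,-1,0,0,0,-0.286,-1,0,0,0,-0.286,-1,0,0,0,-0.286,-1,0,0,0,-0.286,-1,0,0,0,-0.286,-1,0,0,0,-0.286,-1,0,0,0,-0.286,-1,0,0,0,-0.286,-1],
)

```text
time: 11.05
eef_pos: [0.4689, -0.3375, 0.265]
tool_rot: [-0.0, 0.819, 0.574, -0.0]
wrist_force: [0.8, -0.4, -0.2]
finger_gap: 0.0856
```

Request:
play_rows(
  motion=[0.62,-0.18,0,0,-1,0.62,-0.18,0,0,-1,0.62,-0.18,0,0,-1,0.62,-0.18,0,0,-1,0.62,-0.18,0,0,-1,0.62,-0.18,0,0,-1,0.62,-0.18,0,0,-1,0.62,-0.18,0,0,-1,0.62,-0.18,0,0,-1,0.62,-0.18,0,0,-1,0.62,-0.18,0,0,-1,0.62,-0.18,0,0,-1,0,0,0,0,-1,0,0,0,0,-1,0,0,0,0,-1],
)

```text
time: 12.55
eef_pos: [0.4907, -0.03, 0.2653]
tool_rot: [0.0, 0.821, 0.571, -0.0]
wrist_force: [0.4, -0.1, -0.6]
finger_gap: 0.0856
```

```bash
python3 - <<'E'
from h import *
s,c=snap("w3"); print(s["eef_pos"],s["qpos"],s["tool_rot"]); print(wproj(c,s,[.4935,-.029,.12]))
E
```

```text
[ 0.49069151 -0.02997609  0.26530151] [-0.44648301  0.18494311  0.56048167  1.61902069 -0.09904461  1.3663327
 -0.22887213] [ 3.75878699e-04  8.20942216e-01  5.71011084e-01 -2.81328413e-04]
[272.82510473 192.15299708]
```

View pics/w3.png

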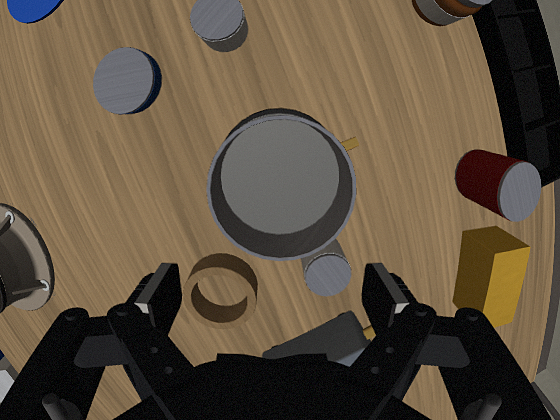

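Wrist view: tub rim circle at columns 208–357 and rows 113–259, centred near (282,187), which sits well with the prediction. I'll fit the rim circle on the z=0.12 plane.

```bash
cat > fit.py <<'E'
from h import *
from scipy.optimize import least_squares
def rim(c,s,u0,v0,r0,r1,z,R0,vmin=105,smax=75):
    hsv=cv2.cvtColor(cv2.GaussianBlur(c["image"],(3,3),0),cv2.COLOR_RGB2HSV).astype(int); pts=[]
    for a in np.radians(np.arange(0,360,4)):
        best=None
        for r in np.arange(r0,r1,.5):
            u,v=u0+r*np.cos(a),v0+r*np.sin(a); h=hsv[int(round(v)),int(round(u))]
            if h[1]<smax and h[2]>vmin: best=(u,v)
        if best: pts.append(wonz(c,s,*best,z)[:2])
    pts=np.array(pts)
    f=lambda p:np.hypot(*(pts-p[:2]).T)-p[2]
    q=least_squares(f,[*pts.mean(0),R0],loss="soft_l1",f_scale=.001); return q.x,len(pts),np.median(abs(f(q.x)))
E
python3 - <<'E'
from fit import *
c=dict(np.load('pics/w3.npz')); print("tub",rim(c,c,282,187,62,82,.12,.07))
print("rough",wonz(c,c,282.5,186,.12))
E
```

```text
tub (array([ 0.50100987, -0.03175707,  0.0692353 ]), 90, np.float64(0.00031681225406059166))
rough [ 0.50371347 -0.0266536   0.12      ]
```

Request:
play_rows(
  motion=[0.628,-0.253,0.104,0,-1,0.628,-0.253,0.104,0,-1,0.628,-0.253,0.104,0,-1,0.628,-0.253,0.104,0,-1,0.628,-0.253,0.104,0,-1,0.628,-0.253,0.104,0,-1,0.628,-0.253,0.104,0,-1,0.628,-0.253,0.104,0,-1,0.628,-0.253,0.104,0,-1,0.628,-0.253,0.104,0,-1,0.628,-0.253,0.104,0,-1,0.628,-0.253,0.104,0,-1,0.628,-0.253,0.104,0,-1,0.628,-0.253,0.104,0,-1,0,0,0,0,-1,0,0,0,0,-1,0,0,0,0,-1],
)

```text
time: 14.3
eef_pos: [0.4808, 0.3484, 0.2073]
tool_rot: [0.001, 0.821, 0.571, 0.0]
wrist_force: [0.8, -0.5, -0.1]
finger_gap: 0.0854
```

```bash
python3 - <<'E'
from h import *
s,c=snap("w4"); print(s["eef_pos"],s["qpos"],s["tool_rot"]); print(wproj(c,s,[.480,.349,.106]))
E
```

```text
[0.4808018  0.34838725 0.20729676] [-0.89401487  0.42404614  0.3426897   1.43532339 -0.14200561  1.30671066
 -0.89860666] [8.25957471e-04 8.21210822e-01 5.70624310e-01 2.24012896e-05]
[268.74075966 207.77575565]
```

View pics/w4.png

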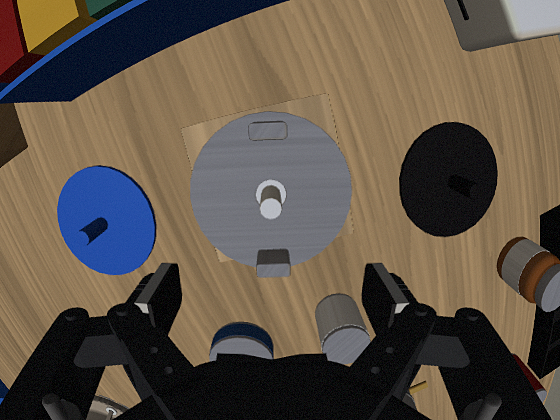

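Wrist view: cover circle spans columns 190–352 and rows 111–270. The post top is at (270,208) and its base near (270,192). Lug tops are at (268,131) and (273,256), so the lugs line up with tool x.

```bash
python3 - <<'E'
from fit import *
c=dict(np.load('pics/w4.npz')); Q=rot(c["tool_rot"]).as_matrix(); e=c["eef_pos"]
k=rim(c,c,271,191,70,84,.062,.076); print("cover",k)
hsv=cv2.cvtColor(c["image"],cv2.COLOR_RGB2HSV); m=((hsv[...,1]<40)&(hsv[...,2]>195)).astype(np.uint8); m[:170]=0;m[225:]=0;m[:,:245]=0;m[:,300:]=0
n,l,st,ce=cv2.connectedComponentsWithStats(m); print([(a.tolist(),b.round(1).tolist()) for a,b in zip(st[1:],ce[1:]) if a[4]>15])
p=wonz(c,c,270,208,.106); a=wonz(c,c,268,131,.097); b=wonz(c,c,273,269,.097)
print("post",p,"lugs far",a)
for n,q in(("cover",np.r_[k[0][:2],.062]),("post",p),("lugfar",a)): print(n,Q.T@(q-e))
d=np.load('pics/w3.npz'); t=np.array([.5010,-.0318,.12]); print("tub rel w3 pose",Q.T@(t-d["eef_pos"]))
E
```

```text
cover (array([0.48083344, 0.34792799, 0.07551299]), 90, np.float64(0.0003046870608364935))
[([262, 181, 24, 22, 82], [276.5, 188.6]), ([256, 184, 6, 17, 30], [258.2, 193.3]), ([271, 199, 10, 8, 16], [275.7, 202.0]), ([261, 200, 9, 17, 25], [263.3, 206.4])]
post [0.48085766 0.34848506 0.106     ] lugs far [0.50009551 0.40448056 0.097     ]
cover [-2.87774490e-04 -1.09859064e-05  1.45297205e-01]
post [ 0.00020291 -0.00012177  0.10129655]
lugfar [ 0.05940006 -0.00163418  0.11024085]
tub rel w3 pose [0.00201759 0.01009649 0.14531384]
```

Request:
play_rows(
  motion=[0,0,0.55,0,-1,0,0,0.55,0,-1,0,0,0.55,0,-1,0,0,0.55,0,-1,0,0,0.55,0,-1,0,0,0.55,0,-1,0,0,0,0,-1,0,0,0,0,-1,0,0,0,0,1,0,0,0,0,1,0,0,0,0,1,0,0,0,0,1,0,0,0,0,1,0,0,0,0,1,0,0,0,0,1,0,0,0,0,1,0,0,0,0,1,0,0,0,0,1],
  squeeze=60,
)

```text
time: 16.15
eef_pos: [0.4802, 0.3508, 0.0758]
tool_rot: [0.0, 0.82, 0.572, 0.001]
wrist_force: [1.5, -0.4, 5.5]
finger_gap: 0.0165
```

Request:
play_rows(
  motion=[0,0,0,0,1,0,0,-0.1,0,1,0,0,-0.2,0,1,0,0,-0.3,0,1,0,0,-0.4,0,1,0,0,-0.4,0,1,0,0,-0.4,0,1,0,0,-0.4,0,1,0,0,-0.4,0,1,0,0,-0.4,0,1,0,0,-0.3,0,1,0,0,-0.2,0,1,0,0,0,0,1,0,0,0,0,1],
)

```text
time: 17.55
eef_pos: [0.4791, 0.3505, 0.2145]
tool_rot: [-0.0, 0.82, 0.572, -0.001]
wrist_force: [0.1, -0.2, -4.8]
finger_gap: 0.0166
```

```bash
python3 - <<'E'
from h import *
from plant import bot
s,c=snap("w5"); sc=bot.read_camera("scene"); print(s["eef_pos"],s["tool_rot"],s["wrist_force"],s["moment"])
np.savez("pics/scene5.npz",**sc)
a=cv2.resize(sc["image"][110:250,330:450],None,fx=3,fy=3,interpolation=cv2.INTER_CUBIC)
b=np.hstack([c["image"][:,80:480],a]); cv2.imwrite("pics/m5.png",b[:,:,::-1]); print(b.shape)
E
```

```text
[0.47912526 0.35047769 0.21451739] [-1.69112255e-05  8.20253092e-01  5.72000440e-01 -6.02094221e-04] [ 0.05384267 -0.1866556  -4.78025286] [-0.01579501  0.00369045  0.00553001]
(420, 760, 3)
```

View pics/m5.png

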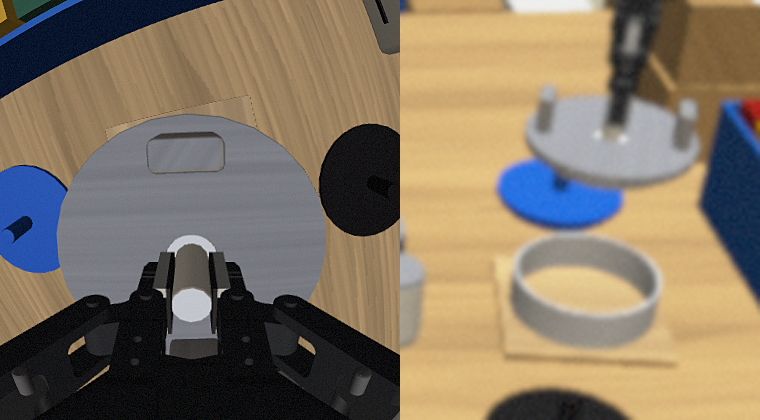

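Both lids hang nested from the post: level plate in the scene crop, post top at wrist pixel (271,306). I'll measure the held lid's offset in the tool.

```bash
python3 - <<'E'
from fit import *
c=dict(np.load('pics/w5.npz')); Q=rot(c["tool_rot"]).as_matrix(); e=c["eef_pos"]; dz=e[2]-.0758
p=wonz(c,c,271,305,.106+dz); print("post",Q.T@(p-e))
# cover circle over visible arc (world angle sectors by image angle)
hsv=cv2.cvtColor(cv2.GaussianBlur(c["image"],(3,3),0),cv2.COLOR_RGB2HSV).astype(int); pts=[];px=[]
u0,v0=271,240
for a in np.radians(np.r_[np.arange(170,371,4)]):
    best=None
    for r in np.arange(100,150,.5):
        u,v=u0+r*np.cos(a),v0+r*np.sin(a); h=hsv[int(round(v)),int(round(u))]
        if h[1]<75 and h[2]>105: best=(u,v)
    if best and best[1]<290: pts.append(wonz(c,c,*best,.062+dz)); px.append(best)
P=np.array([Q.T@(q-e) for q in pts])[:,:2]
f=lambda q:np.hypot(*(P-q[:2]).T)-q[2]
q=least_squares(f,[0,0,.076],loss="soft_l1",f_scale=.001); print(q.x,len(P),abs(f(q.x)).mean())
l=wonz(c,c,80+186,156,.097+dz); print("lug far",Q.T@(l-e))
# tub target in this tool frame
t=np.array([.5010,-.0318,.12]); print("tub rel", Q.T@(t-e), "tool yaw",np.degrees(np.arctan2(Q[1,0],Q[0,0])))
E
```

```text
post [-0.00154614  0.00086402 -0.03019914]
[-0.00149429  0.00089853  0.07458263] 51 0.00020569086457415946
lug far [ 0.05732806 -0.00097933 -0.02125483]
tub rel [-0.35106592  0.15272135  0.094748  ] tool yaw 69.77971561162022
```

Request:
play_rows(
  motion=[-0.275,0.12,0,0,1,-0.546,0.237,0,0,1,-0.546,0.237,0,0,1,-0.546,0.237,0,0,1,-0.546,0.237,0,0,1,-0.546,0.237,0,0,1,-0.546,0.237,0,0,1,-0.546,0.237,0,0,1,-0.546,0.237,0,0,1,-0.546,0.237,0,0,1,-0.546,0.237,0,0,1,-0.546,0.237,0,0,1,-0.546,0.237,0,0,1,-0.546,0.237,0,0,1,-0.546,0.237,0,0,1,-0.546,0.237,0,0,1,-0.275,0.12,0,0,1,0,0,0,0,1,0,0,0,0,1,0,0,0,0,1],
)

```text
time: 19.65
eef_pos: [0.501, -0.0277, 0.2148]
tool_rot: [-0.001, 0.819, 0.573, 0.0]
wrist_force: [0.1, -0.4, -3.8]
finger_gap: 0.0166
```

```bash
python3 - <<'E'
from fit import *
from plant import bot
s,c=snap("w6"); T=bot.read_camera("top"); np.savez("pics/top6.npz",**T); cv2.imwrite("pics/top6.png",T["image"][:,:,::-1])
Q=rot(s["tool_rot"]).as_matrix(); e=s["eef_pos"]; print(e,s["tool_rot"],s["wrist_force"])
pw=e+Q@np.array([-.0015,.0009,0]); print("lid est",pw[:2]-np.array([.5010,-.0318]), Q.T@np.r_[pw[:2]-np.array([.5010,-.0318]),0], "lid underside z",.05+e[2]-.0758)
p=wonz(c,s,271,305,.106+e[2]-.0758); print("post px pred", wproj(c,s,np.r_[pw[:2],.106+e[2]-.0758]))
# tub rim in top0: gradient-based outer edge
t=dict(np.load('pics/top0.npz'))
hsv=cv2.cvtColor(t["image"],cv2.COLOR_RGB2HSV).astype(float); S=cv2.GaussianBlur(hsv[...,1],(3,3),0)
pts=[]
for a in np.radians(np.arange(0,360,4)):
    r=np.arange(26,36,.25); x=303.2+r*np.cos(a);y=228+r*np.sin(a)
    g=cv2.remap(S.astype(np.float32),x.astype(np.float32)[None],y.astype(np.float32)[None],1)[0]
    if np.sin(a)<.3: i=np.argmax(np.gradient(g)); pts.append(onz(t,x[i],y[i],.12)[:2])
P=np.array(pts);f=lambda q:np.hypot(*(P-q[:2]).T)-q[2]
q=least_squares(f,[.497,-.03,.07],loss="soft_l1",f_scale=.001);print("top tub",q.x,abs(f(q.x)).mean())
E
```

```text
[ 0.5010286  -0.02771737  0.2148327 ] [-7.30837888e-04  8.19425405e-01  5.73185345e-01  1.79792429e-04] [ 0.11353059 -0.36058888 -3.77292304]
lid est [0.00035966 0.00236496] [ 2.34489297e-03 -4.73135029e-04  3.12468341e-06] lid underside z 0.18903270478935794
post px pred [271.01948997 304.83367471]
top tub [ 0.50041324 -0.02988099  0.07059465] 0.0008064056021133484
```

Request:
play_rows(
  motion=[-0.045,0,0.2,0,1,0,0,0.35,0,1,0,0,0.35,0,1,0,0,0.35,0,1,0,0,0.25,0,1,0,0,0,0,1,0,0,0,0,1,0,0,0.05,0,1,0,0,0.05,0,1,0,0,0.05,0,1,0,0,0,0,1,0,0,0,0,1],
)

```text
time: 20.95
eef_pos: [0.5008, -0.0311, 0.149]
tool_rot: [0.0, 0.82, 0.572, 0.0]
wrist_force: [0.4, 0.8, -3.0]
finger_gap: 0.0163
```

Request:
play_rows(
  motion=[0,0,0.025,0,1,0,0,0.025,0,1,0,0,0.025,0,1,0,0,0.015,0,1,0,0,0,0,1,0,0,0,0,1],
)

```text
time: 21.55
eef_pos: [0.5007, -0.031, 0.1458]
tool_rot: [-0.0, 0.82, 0.572, 0.0]
wrist_force: [-0.1, 3.4, 0.0]
finger_gap: 0.0165
```

Request:
play_rows(
  motion=[0,0,0.025,0,1,0,0,0,0,1,0,0,0,0,1],
)

```text
time: 21.85
eef_pos: [0.5007, -0.031, 0.1457]
tool_rot: [-0.0, 0.82, 0.572, 0.001]
wrist_force: [-2.9, 3.7, 7.0]
finger_gap: 0.016
```

```bash
python3 - <<'E'
from plant import bot
s=bot.state(); print(s["eef_pos"],s["wrist_force"],s["moment"],s["tool_rot"])
E
```

```text
[ 0.50071383 -0.03100157  0.14573786] [-2.91706778  3.7449839   6.95104957] [0.74051093 0.47748564 0.00722055] [-3.32238177e-04  8.20159376e-01  5.72134644e-01  6.61551523e-04]
```

Firm seat contact at the expected height (TCP 0.1457, which puts the lid underside at 0.120). Releasing, then rising straight up for a look.

Request:
play_rows(
  motion=[0,0,-0.015,0,1,0,0,0,0,-1,0,0,0,0,-1,0,0,0,0,-1,0,0,0,0,-1,0,0,0,0,-1,0,0,0,0,-1,0,0,0,0,-1,0,0,0,0,-1,0,0,0,0,-1,0,0,0,0,-1,0,0,-0.3,0,-1,0,0,-0.7,0,-1,0,0,-0.7,0,-1,0,0,-0.7,0,-1,0,0,-0.7,0,-1,0,0,-0.2,0,-1,0,0,0,0,-1,0,0,0,0,-1],
)

```text
time: 23.75
eef_pos: [0.4999, -0.0314, 0.2762]
tool_rot: [-0.001, 0.82, 0.572, -0.001]
wrist_force: [0.3, 0.1, 0.0]
finger_gap: 0.0852
```

```bash
python3 - <<'E'
from fit import *
from plant import bot
s,c=snap("w7"); sc=bot.read_camera("scene"); np.savez("pics/scene7.npz",**sc)
a=cv2.resize(sc["image"][155:240,215:310],None,fx=3,fy=3,interpolation=cv2.INTER_CUBIC)
b=np.zeros((420,800,3),np.uint8); b[:,:500]=c["image"][:,30:530]; b[:255,500:785]=a; cv2.imwrite("pics/m7.png",b[:,:,::-1])
print(s["eef_pos"],s["tool_rot"],s["wrist_force"],s["qpos"]); print(wproj(c,s,[.5008,-.031,.132]))
u,v=wproj(c,s,[.5008,-.031,.132]); print(rim(c,c|{k:s[k] for k in("eef_pos","tool_rot")},u,v,68,86,.132,.076))
E
```

```text
[ 0.499876   -0.03138958  0.27619784] [-5.36519643e-04  8.20254799e-01  5.71997700e-01 -6.38618344e-04] [0.28864876 0.10993773 0.00243402] [-0.42200897  0.20196497  0.54583734  1.57258494 -0.10585808  1.39838619
 -0.21975547]
[271.41250311 193.80517627]
(array([ 0.5002398 , -0.03428417,  0.07551658]), 89, np.float64(0.0006922303112376349))
```

View pics/m7.png

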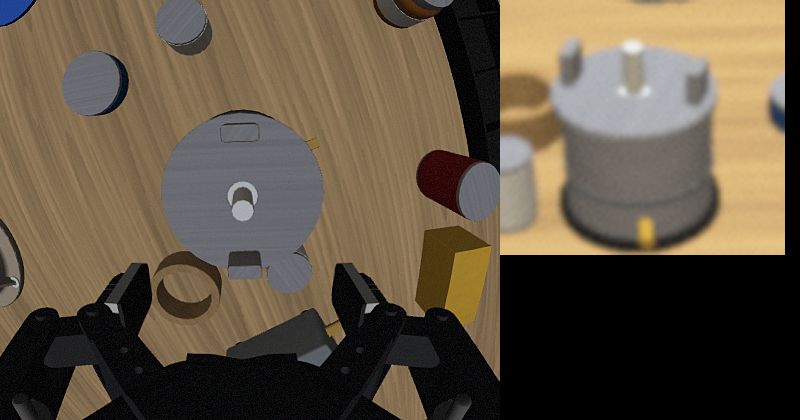

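The lids sit level on the tub: post top at wrist px (272,210), far lug top (269,132), near lug (274,272). Computing the lug grasp now.

```bash
python3 - <<'E'
from fit import *
c=dict(np.load('pics/w7.npz')); Q=rot(c["tool_rot"]).as_matrix(); e=c["eef_pos"]
P={"post":wonz(c,c,272,210,.176),"far":wonz(c,c,269.3,132,.167),"near":wonz(c,c,274.5,270,.167),"hole":wonz(c,c,272,195,.132)}
for k,p in P.items(): print(k,p.round(4),(Q.T@(p-e)).round(4))
d=P["far"]-P["near"]; print(np.hypot(*d[:2]),"lug yaw",np.degrees(np.arctan2(d[1],d[0])),"tool x yaw",np.degrees(np.arctan2(Q[1,0],Q[0,0])))
sc=dict(np.load("pics/scene7.npz")); T=dict(np.load("pics/top6.npz"))
# lug contour in wrist image: edges of top face of far lug
g=cv2.cvtColor(c["image"],cv2.COLOR_RGB2GRAY).astype(int); print(g[120:148:2,255:285:3])
E
```

```text
post [ 0.5007 -0.0329  0.176 ] [-0.0011  0.0014  0.1002]
far [0.5194 0.0239 0.167 ] [ 0.0587 -0.0006  0.1092]
near [ 0.483  -0.0874  0.167 ] [-0.0583  0.0036  0.1092]
hole [ 0.5009 -0.0322  0.132 ] [-0.0004  0.0015  0.1442]
0.11707850516956625 lug yaw 71.87097367150963 tool x yaw 69.77934638765734
[[109 111 108 105 106 111 108 110 114 109]
 [112 114 116 116 116  94  97  89  76  74]
 [ 36  42  46  54  61  68  77  85  84  93]
 [112 108 106 106 113 107 112 110 108 106]
 [104 101 104 110 106 110 109 107 107 108]
 [108 103 106 110 108 113 109 108 106 103]
 [101 104 110 105 108 109 106 106 103 105]
 [104 101 111 105 109 107 108 111 100 104]
 [101 108 105 111 109 108 110 103 101 109]
 [104 109 104 108 109 107 107 105 105 111]
 [104 103 107 115 107 117 111 110 107 109]
 [ 76  75 104 105 106 105 103 107 109 104]
 [101 103 101 101 101 103 101 102  98 102]
 [ 99  99 102 101 100 104 101 101 100 104]]
```

Request:
play_rows(
  motion=[0,0,0,0.279,0.25,0,0,0,0.279,0.25,0,0,0,0.279,0.25,0,0,0,0.279,0.25,0,0,0,0.279,0.25,0,0,0,0.279,0.25,0,0,0,0.279,0.25,0,0,0,0.279,0.25,0,0,0,0.279,0.25,0,0,0,0.279,0.25,0,0,0,0.279,0.25,0.03,-0.49,0,0,0.25,0,-0.49,0,0,0.25,0,-0.49,0,0,0.25,0,0,0.7,0,0.25,0,0,0.7,0,0.25,0,0,0,0,0.25,0,0,0,0,0.25],
)

```text
time: 25.65
eef_pos: [0.5193, 0.0239, 0.2205]
tool_rot: [0.0, 0.987, -0.158, -0.001]
wrist_force: [0.9, -0.8, 0.6]
finger_gap: 0.0319
```

```bash
python3 - <<'E'
from h import *
s,c=snap("w8"); Q=rot(s["tool_rot"]).as_matrix(); print(s["eef_pos"],s["finger_gap"],np.degrees(np.arctan2(Q[1,0],Q[0,0])),(Q.T@(np.array([.5194,.0241,.138])-s["eef_pos"])).round(4))
print(wproj(c,s,[.5194,.0241,.167]))
E
```

```text
[0.51933058 0.02388372 0.22049788] 0.0318917258829186 -18.159779278930774 [ 0.0002 -0.0003  0.0825]
[269.7941171  231.90479195]
```

View pics/w8.png

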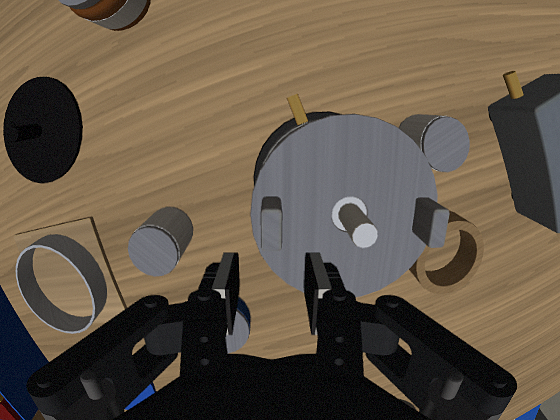

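Wrist view: the far lug at (272,225) sits centred between the jaws at columns 237–305. The post at (364,235) is clear of the inner finger. Descending.

Request:
play_rows(
  motion=[0,0,0.3,0,0.25,0,0,0.4,0,0.25,0,0,0.4,0,0.25,0,0,0.4,0,0.25,0,0,0.3,0,0.25,0,0,0.2,0,0.25,0,0,0.06,0,0.25,0,0,0,0,0.25,0,0,0,0,0.25],
  squeeze=30,
)

```text
time: 26.6
eef_pos: [0.5206, 0.0239, 0.1393]
tool_rot: [-0.0, 0.987, -0.158, 0.001]
wrist_force: [0.2, 0.7, -0.6]
finger_gap: 0.032
```

Request:
play_rows(
  motion=[0,0,0,0,0.35,0,0,0,0,0.4,0,0,0,0,0.45,0,0,0,0,0.5,0,0,0,0,0.55,0,0,0,0,0.6,0,0,0,0,0.65,0,0,0,0,0.7,0,0,0,0,0.8,0,0,0,0,1,0,0,0,0,1,0,0,0,0,1],
)

```text
time: 27.8
eef_pos: [0.5199, 0.024, 0.1387]
tool_rot: [-0.0, 0.987, -0.158, -0.0]
wrist_force: [-0.7, -0.1, 1.6]
finger_gap: 0.0135
```

```bash
python3 - <<'E'
from h import *
s,c=snap("w9"); Q=rot(s["tool_rot"]).as_matrix(); print(s["eef_pos"],s["finger_gap"],s["wrist_force"],s["moment"],(Q.T@(np.array([.5194,.0241,.138])-s["eef_pos"])).round(4))
E
```

```text
[0.51991302 0.02399785 0.13872088] 0.013516355162805901 [-0.68165128 -0.0727952   1.5961135 ] [-0.051089    0.12533286 -0.02958504] [-0.0005  0.0001  0.0007]
```

Request:
play_rows(
  motion=[0,0,0,0,1,0,0,0,0,1,0,0,-0.05,0,1,0,0,-0.05,0,1,0,0,-0.1,0,1,0,0,-0.1,0,1,0,0,-0.1,0,1,0,0,-0.1,0,1,0,0,0,0,1,0,0,0,0,1],
  squeeze=60,
)

```text
time: 28.85
eef_pos: [0.52, 0.024, 0.1588]
tool_rot: [-0.0, 0.987, -0.158, 0.0]
wrist_force: [-0.2, -0.6, -0.8]
finger_gap: 0.013
```

```bash
python3 - <<'E'
from h import *
from plant import bot
s,c=snap("w10"); sc=bot.read_camera("scene"); print(s["eef_pos"],s["finger_gap"],s["wrist_force"],s["moment"])
b=np.zeros((420,800,3),np.uint8); b[:,:460]=c["image"][:,60:520]; b[:345,460:800]=cv2.resize(sc["image"][155:240,222:306],(340,345),interpolation=cv2.INTER_CUBIC); cv2.imwrite("pics/m10.png",b[:,:,::-1])
E
```

```text
[0.51999831 0.02401868 0.15877587] 0.012968155673567404 [-0.15161713 -0.6007963  -0.82256754] [ 0.05936415 -0.00356635 -0.00171369]
```

View pics/m10.png

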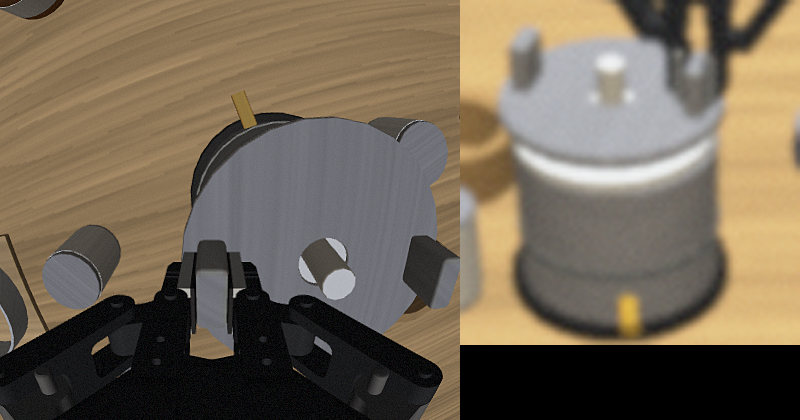

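The cover has come up level by 20 mm, and the white inner lid is still seated on the rim with the post through the hole. Continuing straight up.

Request:
play_rows(
  motion=[0,0,-0.1,0,1,0,0,-0.15,0,1,0,0,-0.2,0,1,0,0,-0.2,0,1,0,0,-0.2,0,1,0,0,-0.2,0,1,0,0,-0.2,0,1,0,0,-0.2,0,1,0,0,-0.25,0,1,0,0,-0.25,0,1,0,0,-0.2,0,1,0,0,-0.1,0,1,0,0,0,0,1,0,0,0,0,1,0,0,0,0,1,0,0,0,0,1,0,0,0,0,1],
)

```text
time: 30.65
eef_pos: [0.5198, 0.024, 0.2484]
tool_rot: [0.0, 0.987, -0.158, -0.0]
wrist_force: [-0.9, -0.1, -1.7]
finger_gap: 0.0129
```

```bash
python3 - <<'E'
from h import *
from plant import bot
s,c=snap("w11"); sc=bot.read_camera("scene"); print(s["eef_pos"],s["finger_gap"],s["wrist_force"],s["moment"],abs(s["qd"]).max())
b=np.zeros((420,800,3),np.uint8); b[:,:400]=c["image"][:,100:500]; b[:,400:800]=cv2.resize(sc["image"][120:240,205:320],(400,420),interpolation=cv2.INTER_CUBIC); cv2.imwrite("pics/m11.png",b[:,:,::-1])
E
```

```text
[0.51978392 0.02399936 0.24837304] 0.012913831501059026 [-0.9335594  -0.08817373 -1.74972195] [ 0.13064124 -0.04691884 -0.0265959 ] 0.0022060607288369623
```

View pics/m11.png

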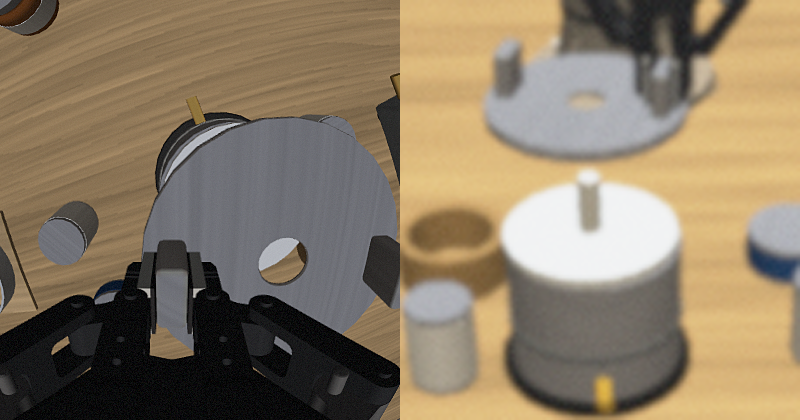

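The cover is level and well clear of the post, and the inner lid is flat on the tub rim. Handing in.

```bash
python3 -c "
from plant import bot
print(bot.close_job())"
```

```text
the job is handed in; nothing more can be done
None
```

I finished the whole sequence and handed the job in at about 31 s of the 72 s allowed; the hand-in reports no verdict.

**Vent knob:** I turned it about 1.06 rad to the stop, where the measured torque of 0.116 N m matched the spring. I held it there for about half a second and let go, and the wrist image showed it back home.

**Lids:** I carried both lids, still nested, by the post and set them down slowly. Firm contact came at the expected seat height. After release, the post measured within about 1 mm of the tub centre I had found with the wrist camera.

**Cover:** I gripped it by one lug and lifted it straight up about 110 mm. The last images show it level in the gripper and clear of the post, and the inner lid flat on the tub rim. The arm was still, and the measured load was about 1.7 N, roughly the cover's weight.

**Disagreements:**
- The top camera's tub centre, from a quick colour outline, was about 4.5 mm off the wrist camera's. A better edge fit cut that to about 2 mm, and I used the wrist value.
- A cover-outline fit after the release gave a centre about 2.5 mm off. I discounted it because a can and the tub's black seat interfered with the outline, and used the post instead.
- The grip opening read 16.6 mm on the 18 mm post and 12.9 mm on the 14 mm lug, probably from the pads giving slightly.

I did not measure the inner lid's centring again after the cover came off, nor the bystanders' positions; none looked moved in the images.

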